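# Right the reference target and hold it in the inspection mirror

## Task

The reference target for the inspection camera has been knocked over on the bench: stand it upright on its square foot near where it lies and let go of it. Then take the finger tab on top of the sprung swivel mirror and turn the mirror until the camera sees the target's banded head in it, which is when the pointer below the mirror aims at the target. Finish holding the tab at that angle, for the mirror springs back when let go; leave the other things on the bench where they are.

Things in the scene. Friction and masses are not known exactly. Their poses are not given: they have to be found in the camera images.
- camera_unit: Fixed unit: aluminium base plate 310 x 80 x 10 mm with the mirror post at one end and a grey camera on a pillar at the other. Origin on the work surface below the mirror's vertical turning axis; x points from the mirror to the camera (lens 164 mm, pillar 210 mm away; camera 106 mm high), z up. Lens, mirror centre and the standing target's head are all 86 mm above the work surface.
- mirror (a joint): Turning angle of the mirror about its vertical axis, rad. 0 is the rest stop, its normal 0.1745 rad counterclockwise (from above) of the unit's x; it grows counterclockwise, up to 1.1. A spring returns it to 0 (0.04 to 0.17 N m). The glass face contains the axis, so the camera's reflected line of sight points 0.349 rad + 2 x this value counterclockwise of the unit's x.
- mirror_tab (a point): Centre of the upright ribbed aluminium finger tab fixed on top of the 76 mm wide mirror, turning with it: 10 mm thick (its x, the mirror's normal), 30 mm wide (its y), 44 mm high. It lies 138 mm above the work surface and 6.2 mm behind the glass, thus 6.2 mm along -x from the turning axis; the tab's top is at 160 mm, the mirror's top edge at 118 mm.
- sight_line (a point): Point on the mirror's axis at 86 mm height; its x axis is the camera's line of sight after reflection in the mirror, z up. It turns twice as far as the mirror; the flat dark pointer 114 mm long just above the base plate shows its direction.
- target: Toppled reference target, loose, 0.28 kg, mostly foot: square steel foot 60 x 60 x 14 mm, round stem 16 mm across up to 72 mm, round banded head 32 mm across from 72 (coned to 78) to 98 mm. Origin at the centre of the foot's underside, z along the stem to the head (up when it stands). It lies left of the camera unit on the foot's +x side and the head's rim.
- target_head (a point): Centre of the target's banded head, 86 mm above the foot's underside. While the target lies, its stem slopes 9.5 degrees down to the head; 43 mm up the stem the axis is 25 mm above the surface.
- housing: cast aluminium housing half, an open tray 60 x 110 x 28 mm, bystander; origin under its centre
- block_a: dark locating block with steel jaw, 24 x 60 x 29 mm, bystander at the near edge between camera unit and target; origin under its centre, long side along y
- block_b: dark locating block with spring clip, 24 x 63 x 28 mm, bystander beyond the gap between camera unit and target; origin under its centre, long side along y
- block_c: low dark locating block, 25 x 52 x 21 mm, bystander farther back; origin under its centre, long side along y
- block_d: dark locating block, 25 x 55 x 28 mm, bystander at the near edge, right of the mirror; origin under its centre, long side along y
- thread_cap: round plastic thread cap, 33 mm across, 14 mm high, bystander; origin under its centre

How it is judged:
By the outcome, as a careful person would: the job done as asked, in the order asked, and still so for the second after the job is handed in, while the arm keeps its last pose, push and grip.
It also fails if it takes over 58 s, if anything falls off the work surface, if the arm or the gripper's body presses on something with over 40 N, if the wrist force passes 120 N, or if a joint passes its speed limit or range.

## Robot

A 7-joint arm with a two-finger parallel gripper is mounted at the origin on a cart in front of the work surface, level with it; the furniture and walls round the work are solid. World frame = base frame: x ahead of the robot, y to its left, z up, the work surface at z = 0. Lengths are in m, angles in rad, forces in N, time in s.
With the tool pointing down it reaches from about 0.425 to 0.875 m from the base axis. Payload 4.7 kg.
Tool frame: the origin (TCP) lies at the very end of the fingers, on their centre line; the grasp point (between the pads) lies 19 mm behind it; x points along the fingers, y is the direction in which the jaws open and shut, and the axes are right-handed (so a half turn about x gives the same grasp; the last joint's range is limited). The gripper opens to 85 mm and grips with 20 to 120 N. Pads are 22 mm wide; open, the fingers measure 114 mm over their backs; the gripper's body (76 mm by 85 mm) begins 54 mm behind the grasp point. The pads swing forward as they close: fully open they stand 13 mm farther back than shut.
Start: joints at [1.143, 0.321, -0.07, 1.45, 0.023, 1.371, -0.057], TCP at [0.278, -0.588, 0.231] pointing down, gripper open.
Joint ranges: [-2.86, 2.86], [-0.3, 2.09], [-1.38, 1.24], [0.06, 2.45], [-1.56, 4.7], [0.09, 2.05], [-2.69, 2.69]. Speed limits (rad/s): [2.57, 2.57, 3.14, 3.14, 3.14, 3.14, 3.14].

## Interface

Orientations are given as a unit quaternion [w, x, y, z].
In Python, from rig import robot gives the robot as it stands. Calls block until the motion is done:
- robot.movep(position, orientation): joint-space move of the TCP to a pose.
- robot.move_straight(position, frame=None, max_speed=0.15, force_limit=None): straight line of the TCP; frame=None keeps the orientation; max_speed is the mean speed in m/s. With force_limit (N) it stops when the force on the tool has changed by that much, and returns True; else False.
- robot.movej(angles): joint-space move.
- robot.move_gripper(opening): finger opening in m; the grip force is fixed at half the most; returns when the fingers have stopped.
- robot.dwell(seconds).
- robot.solve_ik(position, orientation): joint angles nearest the present ones, or None.
- robot.grab_frame(name): name is "scene" or "top"; returns (picture, depth): 400x640x3 uint8, red, green, blue; 400x640 float32, m along the optical axis (not along the pixel's ray), 0 where there is no reading.
- robot.get_calibration(name): a dict with "fx", "fy", "cx", "cy" (pixels), "D" ([k1, k2, p1, p2, k3] as OpenCV has them; the pictures are not rectified), "T" (4x4, takes a point from camera to world coordinates). Camera axes: x right, y down, z forward; pixel columns grow to the right and rows downward; lengths in m; the calibration is good to about 2 mm. A picture is of the moment at which its call begins. get_calibration takes no time and is no camera call.
A pose or a line that the arm cannot do raises robot.IKError and nothing moves.
- robot.job_done(): hands the job in, once; it reports no verdict.
Readings, each from a call of its own:
- robot.get_time(): time.
- robot.get_q(): joint angles.
- robot.get_joint_vel(): joint speeds.
- robot.get_tau(): joint torques, N m.
- robot.get_eef_pos(): TCP position.
- robot.get_eef_rot(): TCP orientation.
- robot.get_contact_force(): force on the tool from outside, world axes, zero at the start.
- robot.get_moment(): the same for the moment, N m.
- robot.get_gripper_width(): finger opening in m.
Only numpy, scipy, OpenCV 4.12 (cv2) and the standard library are available. Lean on these libraries where they do the work, as an engineer would, in place of code of your own. Each camera call takes 0.05 s, during which the arm holds its last target.

## Working session

There is one attempt and no reset: what is moved stays moved. The work goes in short steps, each a Python script; the robot and the scene stay as the last script left them, time stands still between calls to the robot, and variables do not carry over. Pictures are saved under pics/ and viewed, and the job is handed in when it is done.

```bash
mkdir -p pics; ls
python3 - <<'E'
from rig import robot
import cv2, numpy as np
for n in ("scene","top"):
    p,d=robot.grab_frame(n); cv2.imwrite(f"pics/{n}0.png",p[:,:,::-1]); np.save(f"{n}0.npy",d)
    c=robot.get_calibration(n); print(n,c)
print(robot.get_time(),robot.get_eef_rot(),robot.get_eef_pos(),robot.get_q())
E
```

```text
pics
scene {'fx': 486.6878717008789, 'fy': 486.6878717008789, 'cx': 322.0557342720508, 'cy': 193.9206554262351, 'D': array([-0.03702955,  0.        ,  0.        ,  0.        ,  0.        ]), 'T': array([[-0.51495033, -0.53786792,  0.66747604, -0.14387505],
       [-0.85702066,  0.33982563, -0.38734239,  0.54646709],
       [-0.01848642, -0.77150285, -0.63595724,  0.78963388],
       [ 0.        ,  0.        ,  0.        ,  1.        ]])}
top {'fx': 397.0942327821836, 'fy': 397.0942327821836, 'cx': 323.6770187045901, 'cy': 198.025367817061, 'D': array([-0.02344851,  0.        ,  0.        ,  0.        ,  0.        ]), 'T': array([[-7.32366507e-04, -9.88549826e-01,  1.50893024e-01,
         4.33926389e-01],
       [-9.99628002e-01, -3.39022744e-03, -2.70622372e-02,
         1.39248827e-01],
       [ 2.72639315e-02, -1.50856712e-01, -9.88179604e-01,
         1.14285478e+00],
       [ 0.00000000e+00,  0.00000000e+00,  0.00000000e+00,
         1.00000000e+00]])}
0.1 [-0.15432677 -0.6897581  -0.15553023  0.69009228] [ 0.27764497 -0.58716853  0.23032571] [ 1.14312523  0.32175141 -0.07007893  1.45156393  0.02259058  1.37083032
 -0.05690364]
```

View pics/scene0.png

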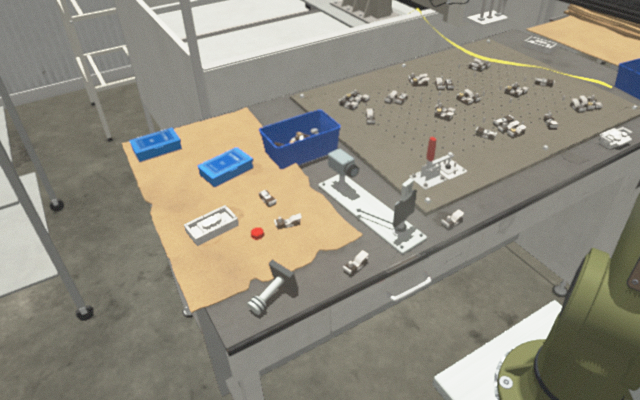

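View pics/top0.png

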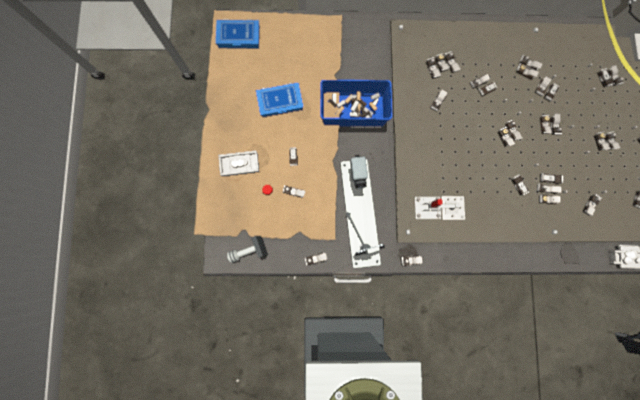

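Run:
```python
import cv2
a=cv2.imread("pics/scene0.png"); cv2.imwrite("pics/s0a.png",cv2.resize(a[230:330,230:380],None,fx=5,fy=5,interpolation=cv2.INTER_CUBIC))
cv2.imwrite("pics/s0b.png",cv2.resize(a[140:260,310:440],None,fx=5,fy=5,interpolation=cv2.INTER_CUBIC))
a=cv2.imread("pics/top0.png"); cv2.imwrite("pics/t0a.png",cv2.resize(a[220:280,215:335],None,fx=6,fy=6,interpolation=cv2.INTER_CUBIC))
cv2.imwrite("pics/t0b.png",cv2.resize(a[150:275,325:430],None,fx=4.6,fy=4.6,interpolation=cv2.INTER_CUBIC))
```

```text
(no output)
```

View pics/s0a.png

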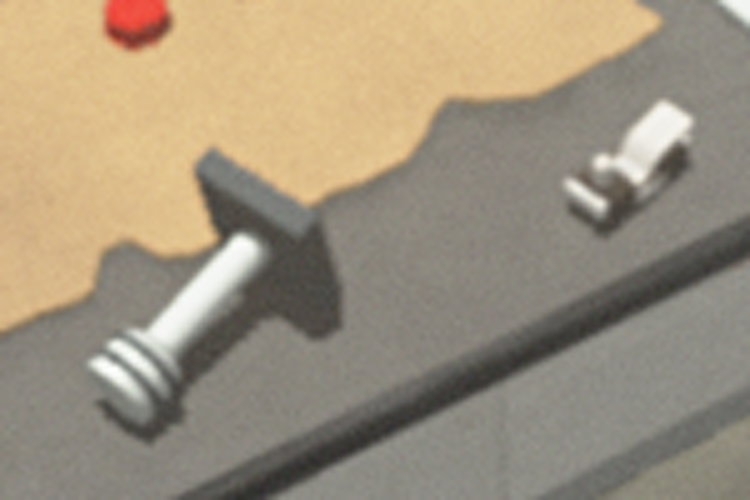

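View pics/s0b.png

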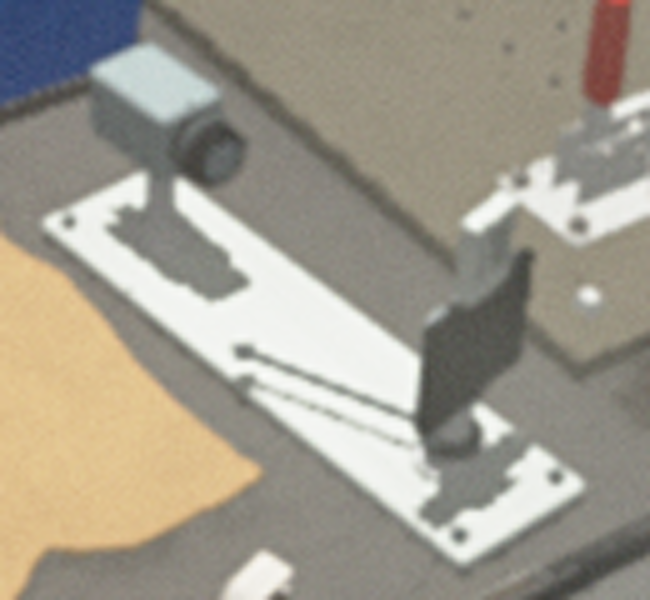

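View pics/t0a.png

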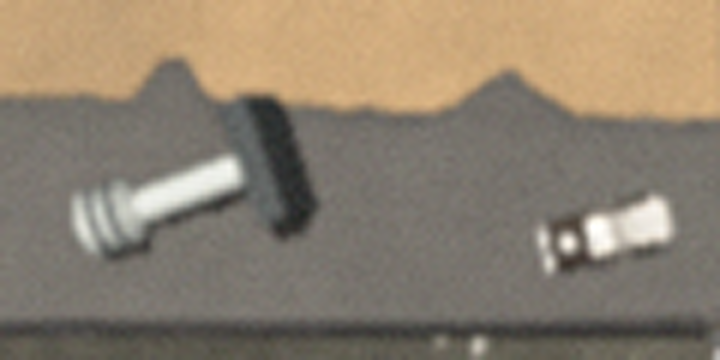

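View pics/t0b.png

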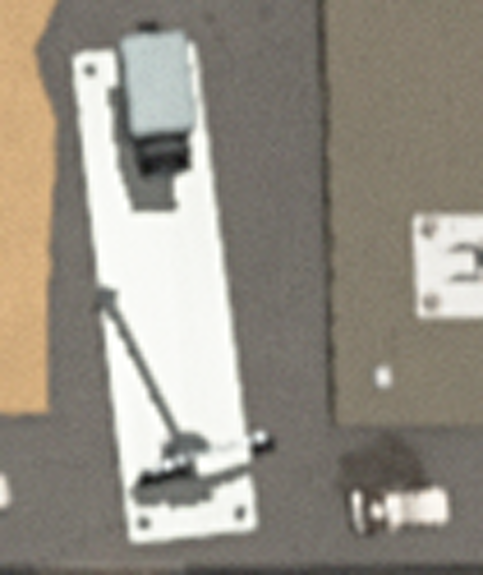

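```bash
cat > h.py <<'E'
import numpy as np, cv2
from rig import robot
def ray(n,px):
    c=robot.get_calibration(n); K=np.array([[c["fx"],0,c["cx"]],[0,c["fy"],c["cy"]],[0,0,1]])
    u=cv2.undistortPoints(np.array(px,float).reshape(-1,1,2),K,c["D"])[:,0]
    return np.c_[u,np.ones(len(u))],c["T"]
def onplane(n,px,z):
    r,T=ray(n,px); d=r@T[:3,:3].T; o=T[:3,3]
    return o+d*((z-o[2])/d[:,2])[:,None]
def cloud(n,d,u0,u1,v0,v1):
    vv,uu=np.mgrid[v0:v1,u0:u1]; px=np.c_[uu.ravel(),vv.ravel()]
    r,T=ray(n,px); z=d[v0:v1,u0:u1].ravel()
    P=(r*z[:,None])@T[:3,:3].T+T[:3,3]
    return P[z>0],px[z>0]
def proj(n,P):
    c=robot.get_calibration(n); T=np.linalg.inv(c["T"]); K=np.array([[c["fx"],0,c["cx"]],[0,c["fy"],c["cy"]],[0,0,1]])
    return cv2.projectPoints(np.array(P,float).reshape(-1,3),cv2.Rodrigues(T[:3,:3])[0],T[:3,3],K,c["D"])[0][:,0]
E
python3 - <<'E'
from h import *
np.set_printoptions(precision=4,suppress=True)
t=np.array([[73,52],[197,42],[258,525],[132,543]])/4.6+[325,150]
print("plate top",onplane("top",t,.01))
s=np.array([[42,222],[150,168],[585,485],[462,565]])/5+[310,140]
print("plate scene",onplane("scene",s,.01))
for n,b in (("top",(222,272,230,265)),("scene",(242,305,255,318))):
    P,px=cloud(n,np.load(n+"0.npy"),*b)
    print(n,len(P),"table z",np.median(P[:,2]))
    m=(P[:,2]>.012)&(P[:,0]>.3)
    Q=P[m]; print(len(Q),Q.min(0),Q.max(0))
    for lo,hi in ((.012,.025),(.025,.035),(.035,.05),(.05,.07)):
        k=(Q[:,2]>lo)&(Q[:,2]<hi); print(lo,k.sum(),Q[k].mean(0) if k.any() else '')
# stem picks: top crop /6 + (215,220)
a=np.array([[95,222],[240,172],[250,168],[255,165]])/6+[215,220]; print(onplane("top",a,.03))
E
```

```text
plate top [[ 0.716   0.0577  0.01  ]
 [ 0.7231 -0.0218  0.01  ]
 [ 0.4183 -0.0541  0.01  ]
 [ 0.4075  0.0237  0.01  ]]
plate scene [[ 0.7126  0.0597  0.01  ]
 [ 0.7216 -0.0122  0.01  ]
 [ 0.4158 -0.0505  0.01  ]
 [ 0.4061  0.0276  0.01  ]]
top 1745 table z 0.00212464123211209
441 [0.4246 0.2697 0.0124] [0.5084 0.3774 0.0661]
0.012 56 [0.4587 0.3141 0.0198]
0.025 190 [0.4516 0.3362 0.0303]
0.035 59 [0.4647 0.3033 0.0402]
0.05 136 [0.4687 0.2908 0.0593]
scene 3955 table z 0.003683697491759008
858 [0.4244 0.2687 0.0122] [0.4988 0.3758 0.0636]
0.012 155 [0.4441 0.3267 0.0199]
0.025 352 [0.4484 0.3328 0.0302]
0.035 130 [0.4595 0.297  0.0409]
0.05 221 [0.4649 0.2911 0.0589]
[[0.4383 0.3653 0.03  ]
 [0.4612 0.2993 0.03  ]
 [0.463  0.2947 0.03  ]
 [0.4644 0.2925 0.03  ]]
```

```bash
cat > fit.py <<'E'
from h import *
from scipy.optimize import least_squares
np.set_printoptions(precision=4,suppress=True)
phi=np.radians(9.5)
def lying(x,y,yaw):  # x,y of stem axis at 43mm; yaw of head direction
    h=np.array([np.cos(yaw),np.sin(yaw),0]);up=np.array([0,0,1.])
    z=np.cos(phi)*h-np.sin(phi)*up; xl=-np.sin(phi)*h-np.cos(phi)*up
    R=np.c_[xl,np.cross(z,xl),z]; o=np.array([x,y,.0248])-.043*z
    return R,o
def cyl(L,r,a,b):
    q=np.c_[np.hypot(L[:,0],L[:,1])-r,np.abs(L[:,2]-(a+b)/2)-(b-a)/2]
    return np.linalg.norm(np.maximum(q,0),axis=1)+np.minimum(q.max(1),0)
def sdf(L):
    q=np.abs(L-[0,0,.007])-[.03,.03,.007]
    f=np.linalg.norm(np.maximum(q,0),axis=1)+np.minimum(q.max(1),0)
    return np.min([f,cyl(L,.008,0,.075),cyl(L,.016,.075,.098)],axis=0)
def fit(Q,p0):
    def res(p):
        R,o=lying(*p); return np.abs(sdf((Q-o)@R))*1e3
    return least_squares(res,p0,loss="soft_l1",f_scale=2)
if __name__=="__main__":
  al=[]
  for n,b in (("top",(222,272,230,265)),("scene",(242,305,255,318))):
    P,px=cloud(n,np.load(n+"0.npy"),*b); Q=P[(P[:,2]>.012)&(P[:,0]>.3)]
    r=fit(Q,[.449,.335,1.91]); print(n,r.x,np.sqrt(np.mean(r.fun**2))); al.append(r.x)
  print("mean",np.mean(al,0))
  for n,b in (("top",(345,395,235,265)),("scene",(380,430,170,230))):
    P,px=cloud(n,np.load(n+"0.npy"),*b)
    for lo,hi in ((.05,.112),(.126,.15),(.152,.17)):
        k=(P[:,2]>lo)&(P[:,2]<hi)&(P[:,0]<.55)&(P[:,0]>.4);Q=P[k]
        print(n,lo,k.sum(),Q.mean(0) if k.any() else '',px[k].mean(0) if k.any() else '')
        if k.sum()>5: print(Q.min(0),Q.max(0))
  P,px=cloud("top",np.load("top0.npy"),345,372,152,190); k=(P[:,2]>.09);print("cam",P[k].min(0),P[k].max(0),P[k].mean(0))
E
python3 fit.py
python3 - <<'E'
import cv2
a=cv2.imread("pics/top0.png"); cv2.imwrite("pics/t0c.png",cv2.resize(a[230:272,343:393],None,fx=14,fy=14,interpolation=cv2.INTER_CUBIC))
a=cv2.imread("pics/scene0.png"); cv2.imwrite("pics/s0c.png",cv2.resize(a[170:255,380:430],None,fx=7,fy=7,interpolation=cv2.INTER_CUBIC))
E
```

```text
top [0.4579 0.3211 1.9246] 1.690766956355165
scene [0.4577 0.3195 1.9223] 1.1820873118496553
mean [0.4578 0.3203 1.9235]
top 0.05 44 [ 0.4641 -0.0011  0.0705] [364.8864 247.2727]
[ 0.4457 -0.0399  0.055 ] [0.4732 0.0276 0.1115]
top 0.126 7 [0.4559 0.001  0.1393] [367.7143 249.7143]
[ 0.4501 -0.0168  0.1273] [0.4651 0.0058 0.1482]
top 0.152 51 [ 0.4571 -0.0082  0.16  ] [372.5686 249.0392]
[ 0.4499 -0.0224  0.1522] [0.4647 0.0055 0.1647]
scene 0.05 397 [ 0.4528 -0.0033  0.0843] [403.1788 210.6196]
[ 0.4419 -0.0453  0.0501] [0.4655 0.0296 0.1118]
scene 0.126 97 [ 0.453  -0.0044  0.138 ] [405.7732 191.3196]
[ 0.4475 -0.0244  0.1263] [0.4586 0.0071 0.15  ]
scene 0.152 66 [ 0.4555 -0.0068  0.1583] [406.8485 182.7576]
[ 0.4492 -0.024   0.1524] [0.4653 0.007  0.1626]
cam [ 0.6222 -0.006   0.0904] [0.714  0.0388 0.111 ] [0.6652 0.016  0.1035]
```

View pics/t0c.png

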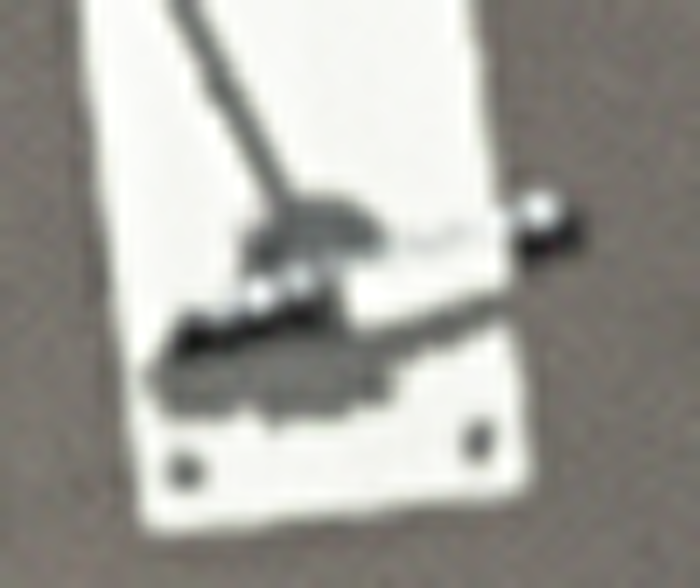

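View pics/s0c.png

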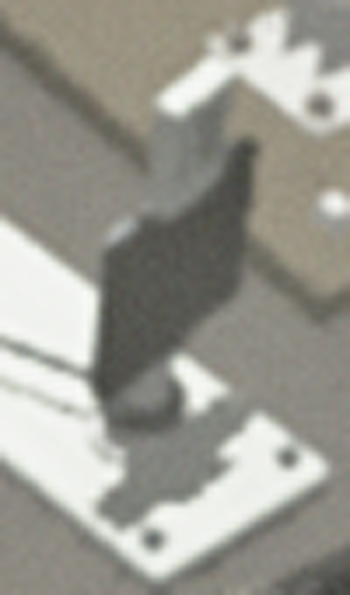

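```bash
cat > plan.py <<'E'
from fit import *
from scipy.spatial.transform import Rotation as Ro
def quat(R): q=Ro.from_matrix(R).as_quat(); return [q[3],q[0],q[1],q[2]]
def tool(R,o,s,beta,sign,off):
    t=R@np.array([np.cos(beta),0,-np.sin(beta)]); y=sign*R[:,1]
    return o+s*R[:,2]+off*t, np.c_[t,y,np.cross(t,y)]
def standing(x,y,a):
    return Ro.from_euler('z',a).as_matrix(), np.array([x,y,0.])
E
python3 - <<'E'
from plan import *
from itertools import product
R0,o0=lying(.4578,.3203,1.9235); print("head dir, lying a",o0)
for sg,b in product((1,-1),(15,25,35,45)):
    b_=np.radians(b); p,R=tool(R0,o0,.052,b_,sg,.014)
    q=robot.solve_ik(p,quat(R)); q2=robot.solve_ik(p-.1*R[:,0],quat(R))
    print(sg,b,p,None if q is None else q, q2 is not None)
    if q is None: continue
    for a in range(-60,150,15):
        Rs,os=standing(.47,.31,np.radians(a)); p,R=tool(Rs,os,.052,b_,sg,.014)
        q3=robot.solve_ik(p,quat(R)); q4=robot.solve_ik(p+[0,0,.06],quat(R)); q5=robot.solve_ik(p-.09*R[:,0],quat(R))
        if q3 is not None: print("   ",a,np.array(q3),q4 is not None,q5 is not None, "dq",np.abs(np.array(q3)-q).max())
E
```

```text
head dir, lying a [0.4725 0.2805 0.0319]
1 15 [0.4567 0.3232 0.0106] [-0.0352  0.8787 -1.1843  1.7417  1.0635  1.5576  1.9669] True
    -60 [-0.6762  1.0007 -0.6298  1.5936  1.2606  2.031  -1.2026] True True dq 3.1694879343670905
    -45 [-0.6022  0.9698 -0.7506  1.797   1.4664  1.9911 -1.1946] True True dq 3.16150385350128
    -30 [-0.508   0.9495 -0.8532  2.0008  1.6855  1.9547 -1.1729] True True dq 3.139811030810629
    -15 [-0.5623  0.797  -0.7433  2.203   1.8057  1.7468 -1.1907] True True dq 3.157640639345588
    0 [-0.7802  0.6098 -0.4436  2.394   1.9632  1.465  -1.3   ] True False dq 3.2669257931331295
    75 [ 0.7729  0.8109 -0.8142  2.2858 -1.492   0.7486 -1.8163] True True dq 3.7832606377448723
    90 [ 0.3437  0.6967 -0.3738  2.1047 -1.3237  1.1305 -2.0008] True True dq 3.9677811778622263
    105 [ 0.2893  0.7805 -0.3628  1.901  -1.057   1.2719 -2.1422] True True dq 4.109109392872049
    120 [ 0.229   0.878  -0.3832  1.6933 -0.8395  1.4313 -2.2398] True True dq 4.206734569605636
    135 [ 0.1669  0.9849 -0.435   1.4872 -0.6444  1.6006 -2.3084] True True dq 4.27535225667188
[... 7133 characters left out ...]
q 3.8217737528017364
    15 [-1.1868  0.0867  0.3042  2.4454  1.7143  0.4088  2.4986] False False dq 3.801881743720138
    60 [ 0.6068  0.2566 -0.9804  2.3586 -1.469   0.2962  0.5561] True True dq 2.709483673864013
    75 [ 0.5827  0.3513 -0.8767  2.2453 -1.0286  0.49    0.4157] True True dq 2.2690979572968892
    90 [ 0.5282  0.4526 -0.8006  2.1069 -0.7547  0.6847  0.3983] True True dq 1.9952056210165887
    105 [ 0.5039  0.5792 -0.8119  1.9545 -0.5049  0.863   0.3871] True True dq 1.74540506476567
    120 [ 0.4694  0.7131 -0.8582  1.7979 -0.2829  1.0452  0.3895] True True dq 1.6928475512316523
    135 [ 0.3925  0.8236 -0.8823  1.6457 -0.1212  1.237   0.439 ] True True dq 1.7422695277988485
```

Run:
```python
from plan import *
b=np.radians(35); R0,o0=lying(.4578,.3203,1.9235); p,R=tool(R0,o0,.052,b,-1,.014)
robot.movep([.42,-.40,.38],robot.get_eef_rot()); print(robot.get_time(),robot.get_eef_pos())
pre=p-.09*R[:,0]
robot.movep(pre+[0,0,.10],quat(R)); print(robot.get_time(),robot.get_eef_pos(),robot.get_q())
robot.move_gripper(.05)
robot.move_straight(pre,max_speed=.2); print(robot.get_time(), robot.get_eef_pos(),pre)
print(robot.get_contact_force())
im,_=robot.grab_frame("scene"); cv2.imwrite("pics/s1.png",cv2.resize(im[150:350,180:430,::-1],None,fx=3,fy=3))
im,_=robot.grab_frame("top"); cv2.imwrite("pics/t1.png",cv2.resize(im[170:290,200:400,::-1],None,fx=4,fy=4))
```

```text
1.175 [ 0.4185 -0.4014  0.3787]
4.05 [0.4375 0.3776 0.1778] [-0.4419  0.7755 -0.9976  1.4341  0.9869  1.9967 -1.1156]
5.1417 [0.4363 0.379  0.0781] [0.4363 0.3786 0.0775]
[0.6004 0.1466 1.1666]
```

View pics/s1.png

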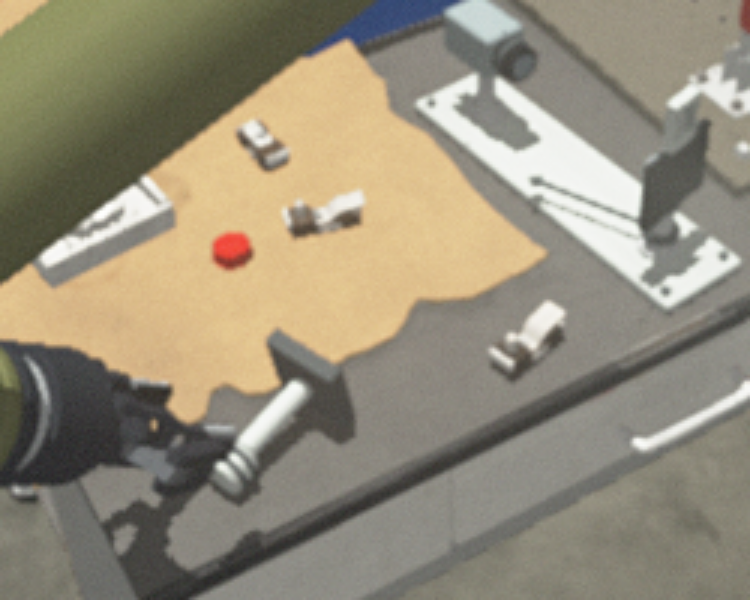

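View pics/t1.png

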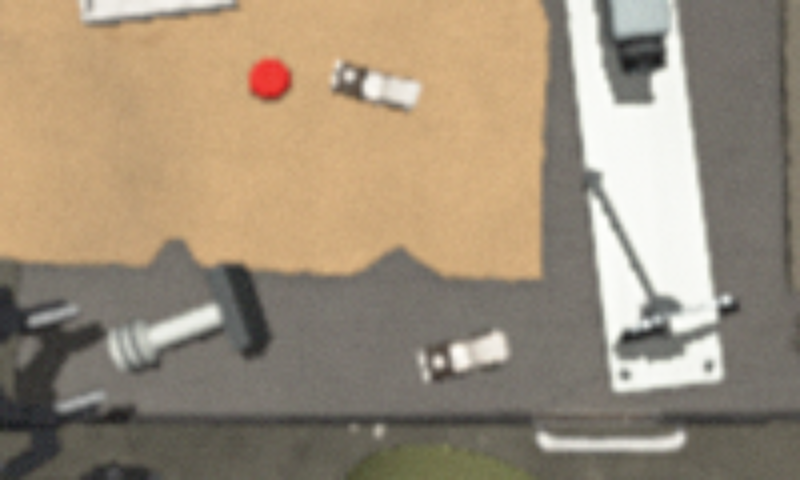

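Run:
```python
from plan import *
b=np.radians(35); R0,o0=lying(.4578,.3203,1.9235); p,R=tool(R0,o0,.052,b,-1,.014)
print(robot.move_straight(p,max_speed=.12,force_limit=12), robot.get_eef_pos(),p,robot.get_contact_force())
robot.move_gripper(0.0); print(robot.get_gripper_width(),robot.get_contact_force(),robot.get_time())
im,_=robot.grab_frame("scene"); cv2.imwrite("pics/s2.png",cv2.resize(im[200:340,180:350,::-1],None,fx=4,fy=4))
```

```text
False [0.458  0.3203 0.0138] [0.4581 0.3194 0.0133] [ 0.1083  0.7678 -0.1867]
0.013983689439414172 [-1.2433  2.3014  2.4953] 6.55
```

View pics/s2.png

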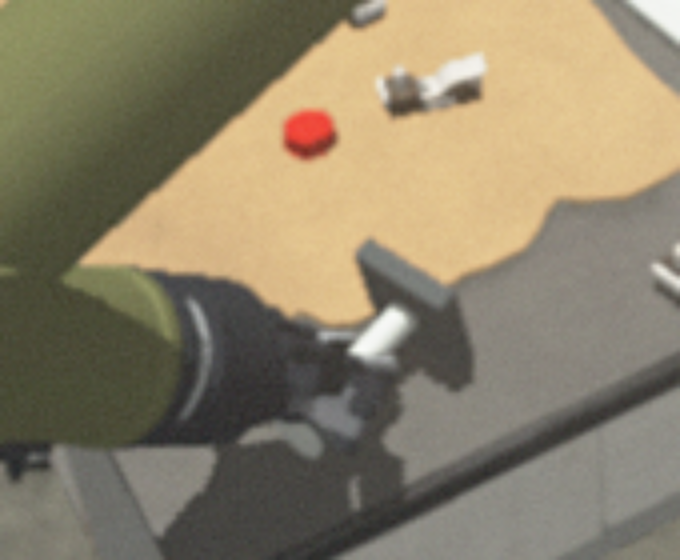

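Run:
```python
from plan import *
b=np.radians(35); p=robot.get_eef_pos()
robot.move_straight(np.array(p)+[0,0,.13],max_speed=.2); print(robot.get_time(),robot.get_contact_force(),robot.get_gripper_width())
Rs,os=standing(.47,.305,1.9235); p,R=tool(Rs,os,.052,b,-1,.014)
robot.movep(p+[0,0,.06],quat(R)); print(robot.get_time(),robot.get_eef_pos(),p,robot.get_q())
for n,(u0,u1,v0,v1) in (("scene",(200,360,180,320)),("top",(200,340,200,290))):
    im,d=robot.grab_frame(n); np.save(n+"3.npy",d); cv2.imwrite(f"pics/{n}3.png",cv2.resize(im[v0:v1,u0:u1,::-1],None,fx=4,fy=4))
```

```text
7.4 [-0.072   0.3875 -3.0311] 0.013979418073865619
8.6833 [0.4642 0.3166 0.1035] [0.466  0.3158 0.044 ] [ 0.8376  0.9355 -1.2637  1.8682 -0.0981  0.9811  0.1268]
```

View pics/scene3.png

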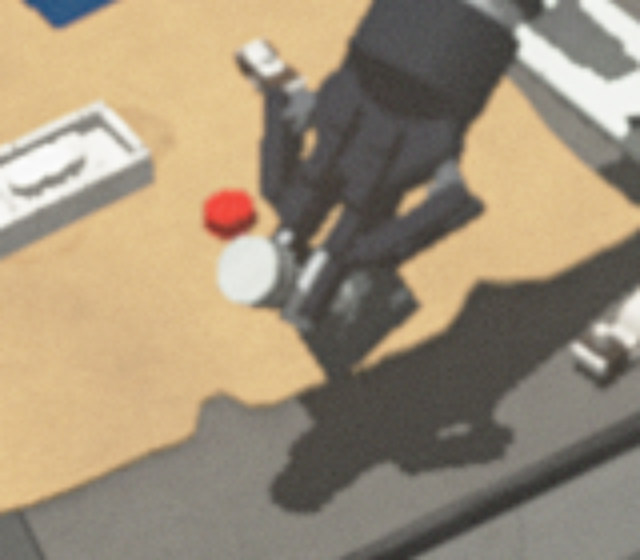

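View pics/top3.png

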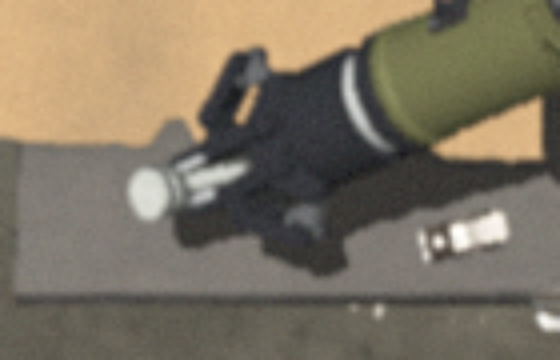

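Run:
```python
from plan import *
p=np.array(robot.get_eef_pos()); w,x,y,z=robot.get_eef_rot(); R=Ro.from_quat([x,y,z,w]).as_matrix()
print(R)
g=p-.014*R[:,0]; print("grasp",g)
for n,c,k in (("scene",(205,320,225,285),4),("top",(225,275,235,260),4)):
    P,px=cloud(n,np.load(n+"3.npy"),*c)
    # head disc region
    hc={"scene":(200+250/4,180+270/4),"top":(200+150/4,200+193/4)}[n]
    m=np.hypot(*(px-hc).T)<(6 if n=="scene" else 5)
    Q=P[m]; Q=Q[np.abs(Q[:,2]-np.median(Q[:,2]))<.02]; c0=Q.mean(0); u,s,v=np.linalg.svd(Q-c0); nn=v[2]*np.sign(v[2][2]); print(n,len(Q),"head top c",c0,"n",nn,s)
    d=c0-g; print("  from grasp",d,np.linalg.norm(d),"in tool",R.T@d,"tilt dir",d/np.linalg.norm(d))
```

```text
[[-0.287   0.9367  0.2005]
 [ 0.7669  0.3501 -0.5379]
 [-0.5741 -0.0006 -0.8188]]
grasp [0.4681 0.3066 0.1119]
scene 112 head top c [0.4576 0.327  0.1457] n [-0.1842  0.6526  0.735 ] [0.0715 0.0577 0.0148]
  from grasp [-0.0105  0.0204  0.0338] 0.04080889516399726 in tool [-0.0007 -0.0027 -0.0407] tilt dir [-0.2573  0.4996  0.8272]
top 80 head top c [0.4592 0.3256 0.1482] n [-0.2315  0.5269  0.8178] [0.0737 0.0563 0.0173]
  from grasp [-0.009   0.0189  0.0363] 0.04187402493997717 in tool [-0.0037 -0.0018 -0.0417] tilt dir [-0.214   0.452   0.8659]
```

Run:
```python
from plan import *
# t1 crop scale4 offset 200,170
px=np.array([[463,355],[420,365],[508,345],[375,85],[335,75],[420,92],[268,78]])/4+[200,170]
print(onplane("top",px,.02))
for b in (5,10,15):
  for a in (100,110,120,130):
    Rs,os=standing(.475,.32,np.radians(a)); p,R=tool(Rs,os,.055,np.radians(b),-1,.014)
    q3=robot.solve_ik(p,quat(R)); q5=robot.solve_ik(p-.09*R[:,0],quat(R)); print(b,a,q3 is not None and np.array(q3),q5 is not None)
```

```text
[[0.4335 0.1308 0.02  ]
 [0.4266 0.1608 0.02  ]
 [0.4404 0.0993 0.02  ]
 [0.6247 0.1942 0.02  ]
 [0.6319 0.2229 0.02  ]
 [0.6198 0.162  0.02  ]
 [0.6295 0.2707 0.02  ]]
5 100 [ 0.9687  1.4766 -1.1833  1.8997 -0.2065  0.8545  0.4535] True
5 110 [ 0.8556  1.4646 -1.1739  1.7584 -0.1719  1.0554  0.4212] True
5 120 [ 0.7371  1.4654 -1.1652  1.6153 -0.1395  1.249   0.4013] True
5 130 [ 0.6142  1.473  -1.1556  1.4721 -0.1106  1.4368  0.3931] True
10 100 [ 0.9582  1.3955 -1.1924  1.9215 -0.1926  0.8203  0.4039] True
10 110 [ 0.8487  1.3911 -1.1781  1.7809 -0.154   1.0221  0.3842] True
10 120 [ 0.7334  1.3985 -1.1657  1.639  -0.1178  1.2156  0.3755] True
10 130 [ 0.6136  1.4118 -1.154   1.4974 -0.0845  1.4025  0.3776] True
15 100 [ 0.9444  1.3125 -1.2009  1.9403 -0.1785  0.7904  0.3512] True
15 110 [ 0.839   1.3166 -1.182   1.8016 -0.136   0.9914  0.3445] True
15 120 [ 0.7275  1.3308 -1.1664  1.6619 -0.0959  1.1835  0.3473] True
15 130 [ 0.6113  1.3501 -1.1528  1.523  -0.0584  1.3683  0.3597] True
```

Run:
```python
from plan import *
Rs,os=standing(.475,.32,np.radians(112)); p,R=tool(Rs,os,.055,np.radians(10),-1,.014)
robot.movep(p+[0,0,.06],quat(R)); print(robot.get_time(),robot.get_eef_pos(),p,robot.get_q(),robot.get_contact_force())
for n in ("scene","top"):
    im,d=robot.grab_frame(n); np.save(n+"4.npy",d); cv2.imwrite(f"pics/{n}4.png",im[:,:,::-1])
    if n=="scene": cv2.imwrite(f"pics/{n}4c.png",cv2.resize(im[180:320,200:360,::-1],None,fx=4,fy=4))
```

```text
9.3 [0.469  0.334  0.1131] [0.4698 0.3328 0.0526] [ 0.8498  1.3145 -1.2443  1.7786 -0.1923  1.0781  0.3208] [-0.2858 -0.1619 -1.3761]
```

View pics/scene4.png

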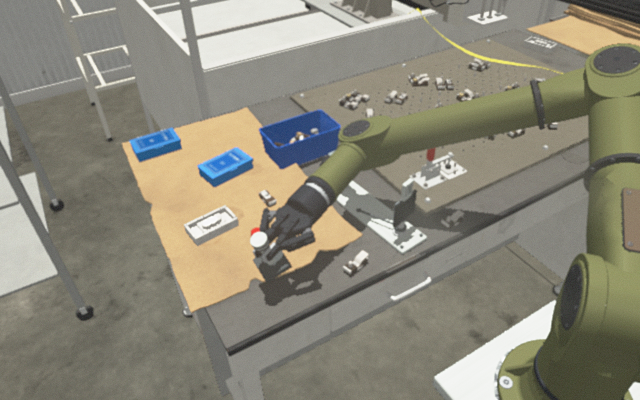

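View pics/top4.png

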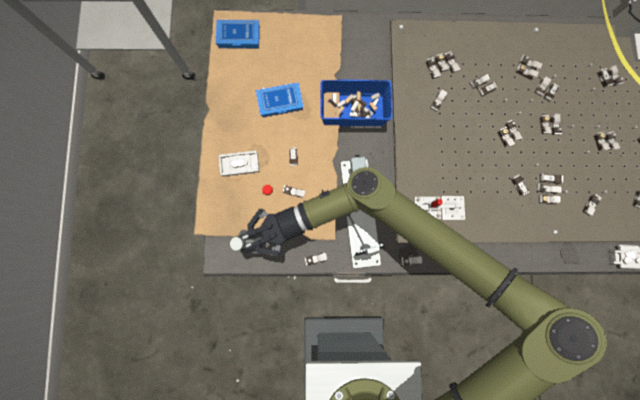

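View pics/scene4c.png

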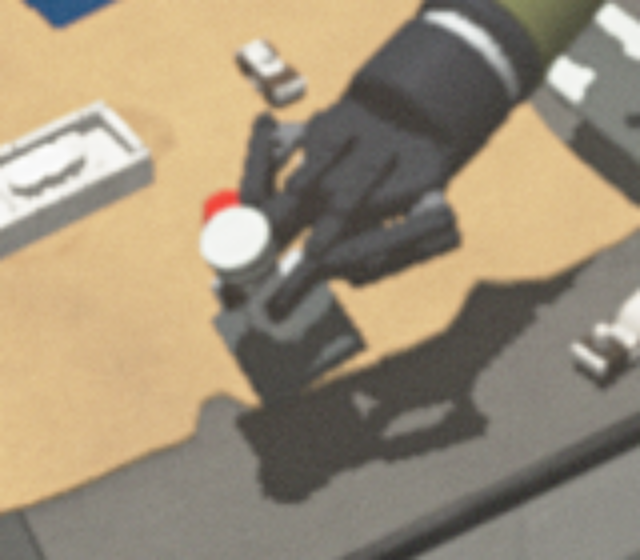

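Run:
```python
from h import *
np.set_printoptions(precision=3,suppress=True)
d=np.load("top4.npy")
for u,v in ((365,183),(355,190),(340,200),(325,208),(305,217),(295,220),(280,225),(400,215),(440,245),(365,165),(236,243)):
    P,px=cloud("top",d,u-2,u+3,v-2,v+3); print((u,v),np.median(P,0))
```

```text
(365, 183) [0.61  0.016 0.223]
(355, 190) [0.594 0.04  0.219]
(340, 200) [0.573 0.074 0.201]
(325, 208) [0.555 0.11  0.193]
(305, 217) [0.534 0.158 0.185]
(295, 220) [0.527 0.183 0.179]
(280, 225) [0.515 0.219 0.174]
(400, 215) [ 0.531 -0.058  0.255]
(440, 245) [ 0.462 -0.133  0.295]
(365, 165) [ 0.685 -0.001  0.104]
(236, 243) [0.472 0.328 0.158]
```

Run:
```python
from plan import *
Rs,os=standing(.475,.325,np.radians(112)); p,R=tool(Rs,os,.055,np.radians(25),-1,.014)
robot.movep(p+[0,0,.05],quat(R)); print(robot.get_time(),robot.get_eef_pos(),p,robot.get_q(),robot.get_contact_force())
for n in ("scene","top"):
    im,d=robot.grab_frame(n); np.save(n+"5.npy",d); 
    if n=="scene": cv2.imwrite(f"pics/{n}5c.png",cv2.resize(im[180:320,200:360,::-1],None,fx=4,fy=4))
for u,v in ((365,183),(355,190),(340,200),(325,208),(305,217),(400,215),(440,245),(236,243)):
    P,px=cloud("top",d,u-2,u+3,v-2,v+3); print((u,v),np.median(P,0))
g=np.array(robot.get_eef_pos())-.014*R[:,0]
P,px=cloud("top",d,225,255,230,260); Q=P[(P[:,2]>P[:,2].max()-.02)]; c0=Q.mean(0); print(c0,g,(c0-g)/np.linalg.norm(c0-g),np.linalg.svd(Q-c0)[2][2])
```

```text
9.75 [0.469  0.3376 0.1009] [0.4702 0.3368 0.0491] [ 0.8079  1.1009 -1.2461  1.8153 -0.127   1.008   0.2129] [ 0.2679 -0.717  -2.1908]
(365, 183) [0.5945 0.0275 0.3075]
(355, 190) [0.5806 0.0482 0.2983]
(340, 200) [0.562  0.0795 0.2761]
(325, 208) [0.5477 0.1118 0.2488]
(305, 217) [0.5296 0.1575 0.2245]
(400, 215) [ 0.5222 -0.0391  0.3393]
(440, 245) [ 0.4595 -0.1069  0.3787]
(236, 243) [0.4722 0.3295 0.1474]
[0.4744 0.3259 0.141 ] [0.4746 0.3242 0.1041] [-0.0059  0.0449  0.999 ] [-0.0551 -0.1211  0.9911]
```

View pics/scene5c.png

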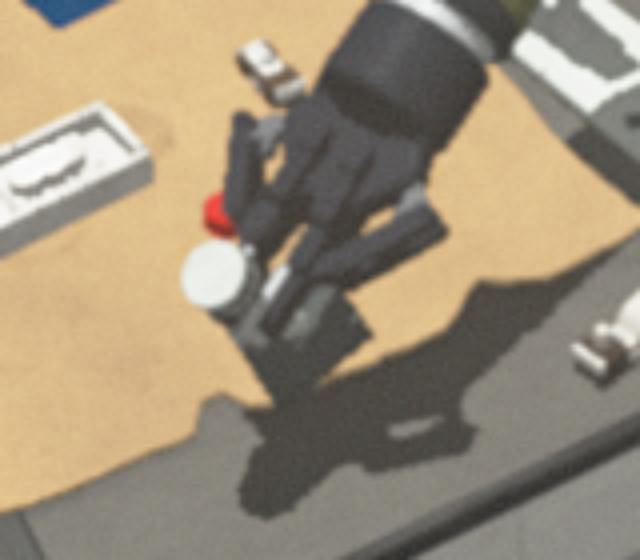

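```bash
cat > ov.py <<'E'
from plan import *
def overlay(n,img,c,k,g,a,lean,s,col):
    Rz=Ro.from_euler('z',a).as_matrix()@Ro.from_euler('y',lean).as_matrix() # lean toward +a
    o=g-s*Rz[:,2]
    def dr(L):
        q=((proj(n,o+np.array(L)@Rz.T)-[c[0],c[2]])*k).astype(int); cv2.polylines(img,[q.reshape(-1,1,2)],True,col,1)
    for z in (0,.014): dr([[.03,.03,z],[.03,-.03,z],[-.03,-.03,z],[-.03,.03,z]])
    th=np.linspace(0,2*np.pi,24)
    for z in (.098,.078): dr(np.c_[.016*np.cos(th),.016*np.sin(th),0*th+z])
E
python3 - <<'E'
from ov import *
w,x,y,z=robot.get_eef_rot();R=Ro.from_quat([x,y,z,w]).as_matrix(); g=np.array(robot.get_eef_pos())-.014*R[:,0]
im=cv2.imread("pics/scene5c.png"); outs=[]
for ln in (5,15,25):
    i=im.copy(); overlay("scene",i,(200,360,180,320),4,g,np.radians(112),np.radians(ln),.055,(0,255,0)); outs.append(i[180:430,140:400])
cv2.imwrite("pics/ov5.png",np.hstack(outs))
E
```

```text
(no output)
```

View pics/ov5.png

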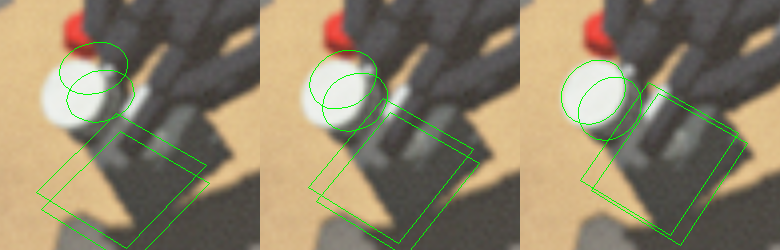

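Run:
```python
from ov import *
p=np.array(robot.get_eef_pos()); print(p,robot.get_contact_force())
r=robot.move_straight(p-[0,0,.036],max_speed=.12); f0=np.array(robot.get_contact_force());
r=robot.move_straight(p-[0,0,.056],max_speed=.03,force_limit=5)
p2=np.array(robot.get_eef_pos()); print(r,p2,f0,robot.get_contact_force(),robot.get_time())
im,d=robot.grab_frame("scene"); cv2.imwrite("pics/scene6c.png",cv2.resize(im[180:320,200:360,::-1],None,fx=4,fy=4))
```

```text
[0.4699 0.336  0.0982] [ 0.518   0.3144 -3.3194]
True [0.47   0.3364 0.0588] [-0.44   -0.1848 -1.7586] [ 0.8232 -1.3066  3.2937] 10.6333
```

View pics/scene6c.png

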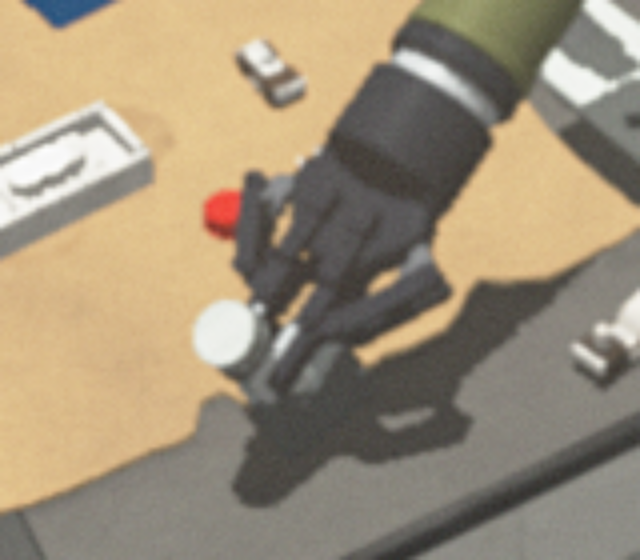

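Run:
```python
from ov import *
a=np.radians(112); A=np.array([np.cos(a),np.sin(a),0])
p=np.array(robot.get_eef_pos())
for k,(dx,dz) in enumerate(((.010,-.002),(.020,-.005))):
    r=robot.move_straight(p-dx*A+[0,0,dz],max_speed=.04,force_limit=25); print(r,robot.get_eef_pos(),robot.get_contact_force(),robot.get_time())
im,d=robot.grab_frame("scene"); cv2.imwrite("pics/scene7c.png",cv2.resize(im[180:320,200:360,::-1],None,fx=4,fy=4))
```

```text
False [0.4728 0.3279 0.0584] [-1.2486  3.1245  5.5775] 11.075
False [0.4766 0.3188 0.056 ] [-1.4731  3.136   7.3495] 11.4833
```

View pics/scene7c.png

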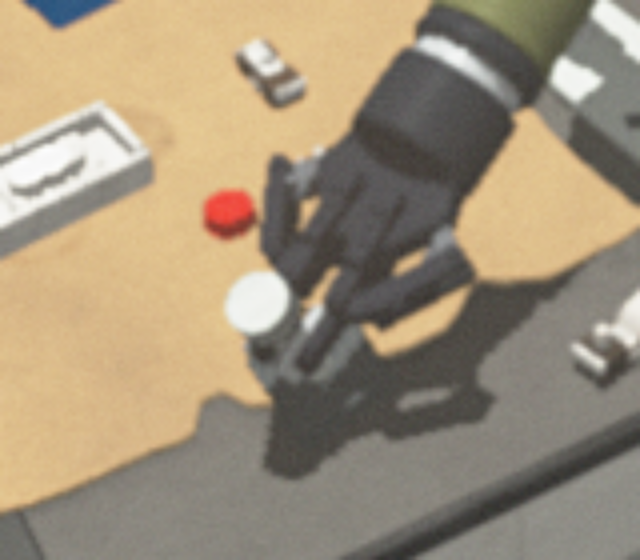

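Run:
```python
from ov import *
a=np.radians(112); A=np.array([np.cos(a),np.sin(a),0])
p=np.array(robot.get_eef_pos())
for k,(dx,dz) in enumerate(((.006,-.004),(.009,-.007))):
    r=robot.move_straight(p-dx*A+[0,0,dz],max_speed=.03,force_limit=25); print(r,robot.get_eef_pos(),robot.get_contact_force(),robot.get_time())
w,x,y,z=robot.get_eef_rot();R=Ro.from_quat([x,y,z,w]).as_matrix(); g=np.array(robot.get_eef_pos())-.014*R[:,0]
im,d=robot.grab_frame("scene"); c=cv2.resize(im[180:320,200:360,::-1],None,fx=4,fy=4)
i=c.copy(); overlay("scene",i,(200,360,180,320),4,g,a,0,.055,(0,255,0))
cv2.imwrite("pics/ov8.png",np.hstack([c[200:460,180:420],i[200:460,180:420]]))
```

```text
False [0.4783 0.3143 0.0542] [-0.7754  2.5693  7.0198] 11.85
False [0.4796 0.3121 0.0526] [-0.2829  2.5536 10.2858] 12.1417
```

View pics/ov8.png

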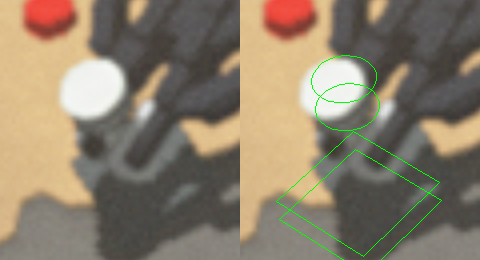

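Run:
```python
from ov import *
robot.move_gripper(.05); robot.dwell(.3); print(robot.get_gripper_width(),robot.get_eef_pos(),robot.get_contact_force(),robot.get_time())
im,d=robot.grab_frame("scene"); c=cv2.resize(im[180:320,200:360,::-1],None,fx=4,fy=4); cv2.imwrite("pics/s9.png",c)
im,d=robot.grab_frame("top"); cv2.imwrite("pics/t9.png",cv2.resize(im[200:290,200:340,::-1],None,fx=4,fy=4))
```

```text
0.05020339275674869 [0.48   0.3105 0.049 ] [ 0.1027  0.0095 -0.3552] 12.925
```

View pics/s9.png

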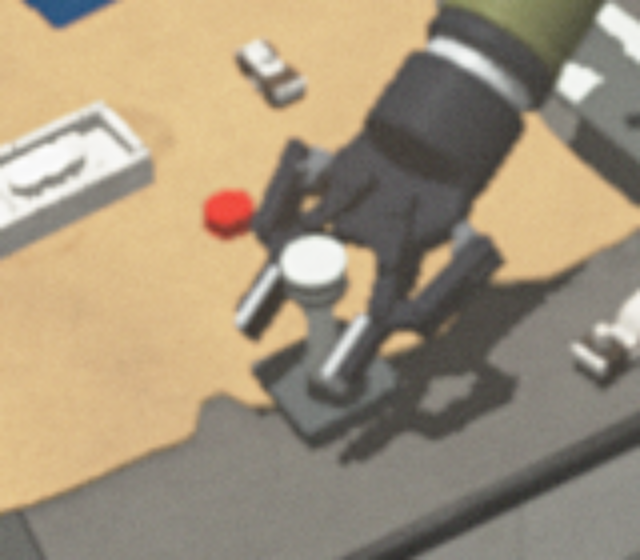

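View pics/t9.png

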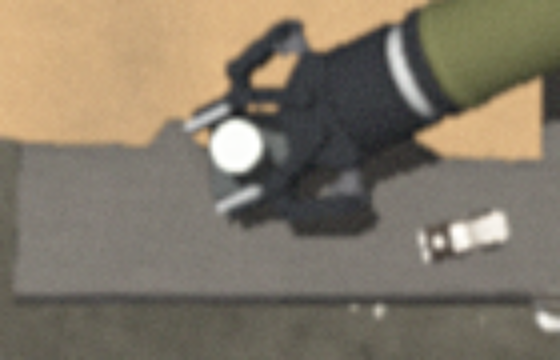

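Run:
```python
from ov import *
robot.move_gripper(.07)
w,x,y,z=robot.get_eef_rot();R=Ro.from_quat([x,y,z,w]).as_matrix()
p=np.array(robot.get_eef_pos())-.075*R[:,0]
print(robot.move_straight(p,max_speed=.12,force_limit=10),robot.get_eef_pos(),robot.get_contact_force())
robot.move_straight(np.array(robot.get_eef_pos())+[0,0,.22],max_speed=.25)
print(robot.get_time(),robot.get_q())
# tab grasp IK
tab=np.array([.4563,-.0075]);
for sg in (1,-1):
  for th in (0,.55):
    yw=.286+th; n=sg*np.array([np.cos(yw),np.sin(yw),0]); t=np.array([0,0,-1.]); M=np.c_[t,n,np.cross(t,n)]
    print(sg,th,robot.solve_ik([*tab,.124],quat(M)),robot.solve_ik([*tab,.25],quat(M)))
for n in ("scene","top"):
    im,d=robot.grab_frame(n); np.save(n+"10.npy",d); cv2.imwrite(f"pics/{n}10.png",im[:,:,::-1])
```

```text
False [0.5048 0.2479 0.0806] [ 0.2197  0.4834 -0.6598]
15.1667 [ 0.9567  0.829  -1.3443  1.6337 -0.3366  1.3749  0.1381]
1 0 [ 1.2847  0.1153 -1.3593  2.0125  0.126   1.108   0.1563] [ 1.4314 -0.266  -1.2565  1.8443 -0.2571  1.3874  0.5194]
1 0.55 [ 1.1558  0.0735 -1.2118  2.014   0.0771  1.103   0.7461] [ 1.346  -0.215  -1.2126  1.8448 -0.2051  1.3772  1.0171]
-1 0 None [ 1.3106 -0.1987 -1.1909  1.8451 -0.188   1.3744 -2.6918]
-1 0.55 [ 0.0285 -0.0006 -0.0701  2.0436 -0.      1.0986 -2.3472] [ 1.1169 -0.1415 -1.0488  1.8474 -0.1252  1.3667 -2.2077]
```

View pics/scene10.png

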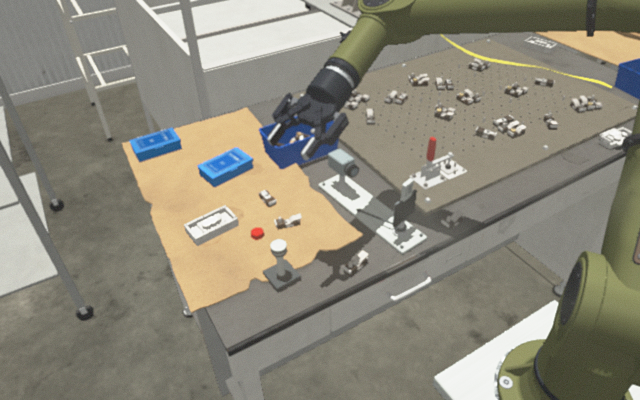

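View pics/top10.png

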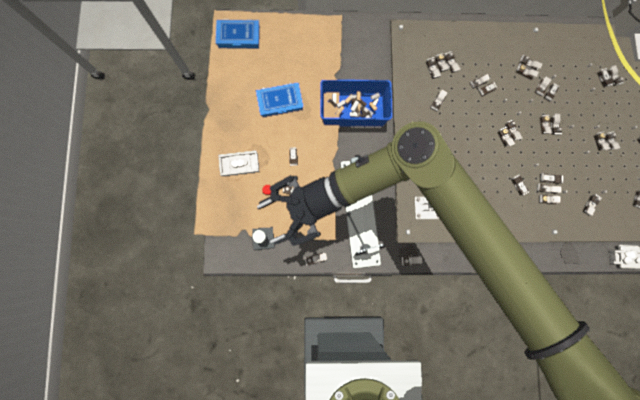

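Run:
```python
from ov import *
im=[]
for n,uv in (("top",(259,237)),("scene",(279,246))):
    d=np.load(n+"10.npy"); P,px=cloud(n,d,uv[0]-12,uv[0]+13,uv[1]-14,uv[1]+14)
    m=(P[:,2]>.088)&(P[:,2]<.112); Q=P[m]; print(n,m.sum(),Q.mean(0),(Q.min(0)+Q.max(0))/2,Q.max(0)-Q.min(0),px[m].mean(0))
    c=px[m].mean(0); print("  onplane",onplane(n,[c],.098))
    # foot
    m=(P[:,2]>.008)&(P[:,2]<.022);print(P[m].min(0),P[m].max(0))
robot.movej([.03,-.08,-.07,1.85,0,1.37,.244]); print(robot.get_time(),robot.get_eef_pos(),robot.get_eef_rot())
for n in ("scene","top"):
    im,d=robot.grab_frame(n); np.save(n+"11.npy",d); cv2.imwrite(f"pics/{n}11.png",im[:,:,::-1])
```

```text
top 113 [0.4929 0.2817 0.0983] [0.4937 0.2813 0.0972] [0.0288 0.0292 0.0097] [258.3097 235.8142]
  onplane [[0.4929 0.2817 0.098 ]]
[0.4634 0.2568 0.008 ] [0.5345 0.3266 0.019 ]
scene 200 [0.4901 0.2813 0.0968] [0.4925 0.2806 0.0949] [0.0341 0.0312 0.0134] [278.555 245.97 ]
  onplane [[0.489  0.2818 0.098 ]]
[0.5206 0.2116 0.008 ] [0.6208 0.2712 0.0148]
16.4333 [ 0.4653 -0.0068  0.2527] [ 0.5667  0.4221  0.5654 -0.4255]
```

View pics/scene11.png

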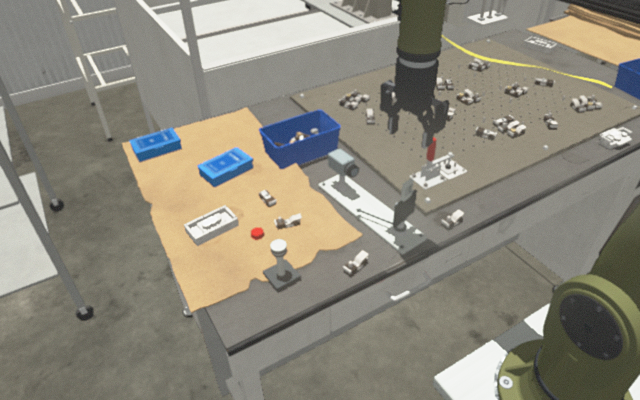

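View pics/top11.png

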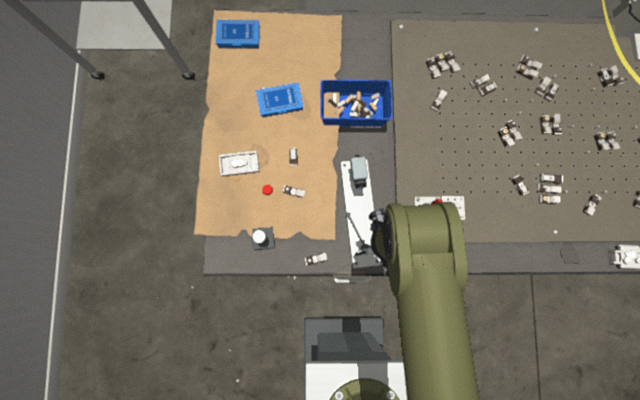

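```bash
cat > tab.py <<'E'
from plan import *
axis=np.array([.4622,-.0057]); 
def tabpose(th,z):
    yw=.286+th; n=np.array([np.cos(yw),np.sin(yw),0]); t=np.array([0,0,-1.])
    return [*(axis-.0062*n[:2]),z],quat(np.c_[t,n,np.cross(t,n)])
E
python3 - <<'E'
from tab import *
robot.move_gripper(.045)
p,q=tabpose(0,.20); robot.movep(p,q); print(robot.get_time(),robot.get_eef_pos(),p,robot.get_q())
for n in ("scene","top"):
    im,d=robot.grab_frame(n); np.save(n+"12.npy",d)
    if n=="scene": cv2.imwrite(f"pics/{n}12.png",cv2.resize(im[110:250,330:470,::-1],None,fx=4,fy=4))
E
```

```text
17.2333 [ 0.4555 -0.0075  0.1996] [np.float64(0.4562518439043825), np.float64(-0.007449125227697622), 0.2] [ 0.0315 -0.0681 -0.0702  1.9492 -0.005   1.2626  0.2489]
```

View pics/scene12.png

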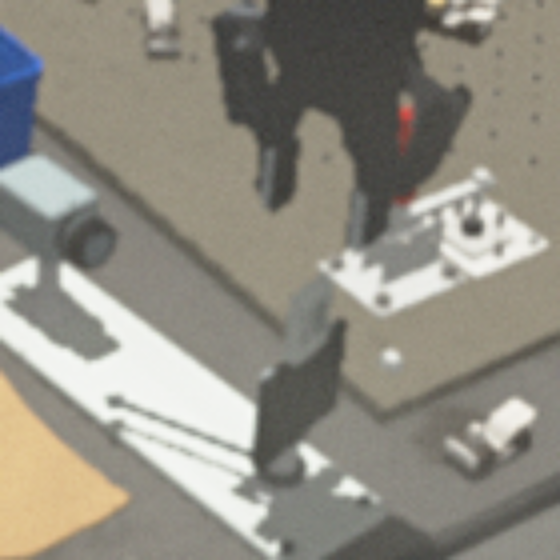

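Run:
```python
from tab import *
p,q=tabpose(0,.126)
print(robot.move_straight(p,max_speed=.1,force_limit=8),robot.get_eef_pos(),robot.get_contact_force())
robot.move_gripper(0.0); print(robot.get_gripper_width(),robot.get_contact_force(),robot.get_moment(),robot.get_time())
im,d=robot.grab_frame("scene"); cv2.imwrite("pics/s13.png",cv2.resize(im[110:250,330:470,::-1],None,fx=4,fy=4))
```

```text
False [ 0.4569 -0.0074  0.1267] [ 0.3518 -0.3587  0.0814]
0.0092504165015149 [-3.3354  0.1537  5.3704] [-0.1486  0.6175 -0.0595] 18.6333
```

View pics/s13.png

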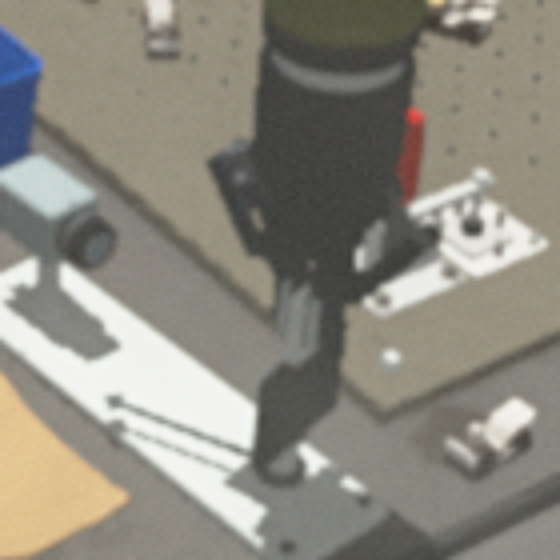

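Run:
```python
from tab import *
for th in (.1,.2,.3,.4,.504):
    p,q=tabpose(th,.126); robot.movep(p,q); print(th,np.array(robot.get_eef_pos()),np.array(robot.get_contact_force()),np.array(robot.get_moment()),robot.get_time())
    if np.linalg.norm(robot.get_contact_force())>40: print("stop");break
for n,(u0,u1,v0,v1) in (("scene",(240,440,130,270)),("top",(230,400,160,280))):
    im,d=robot.grab_frame(n); np.save(n+"14.npy",d); cv2.imwrite(f"pics/{n}14.png",cv2.resize(im[v0:v1,u0:u1,::-1],None,fx=4,fy=4,interpolation=cv2.INTER_CUBIC))
```

```text
0.1 [ 0.4563 -0.0082  0.1267] [-3.1603 -1.0361  5.3506] [-0.0633  0.5901 -0.026 ] 18.9333
0.2 [ 0.4565 -0.0088  0.1267] [-3.1641 -1.6172  6.6173] [-0.0998  0.7627 -0.0897] 19.1833
0.3 [ 0.4567 -0.0094  0.1267] [-4.3686 -1.0041  5.9675] [-0.1259  0.8532 -0.0658] 19.4333
0.4 [ 0.457  -0.01    0.1267] [-4.5261 -1.2602  7.0062] [-0.1589  0.814  -0.0553] 19.6833
0.504 [ 0.4573 -0.0105  0.1267] [-4.8572 -0.8325  7.1662] [-0.1362  0.9    -0.0945] 19.9333
```

View pics/scene14.png

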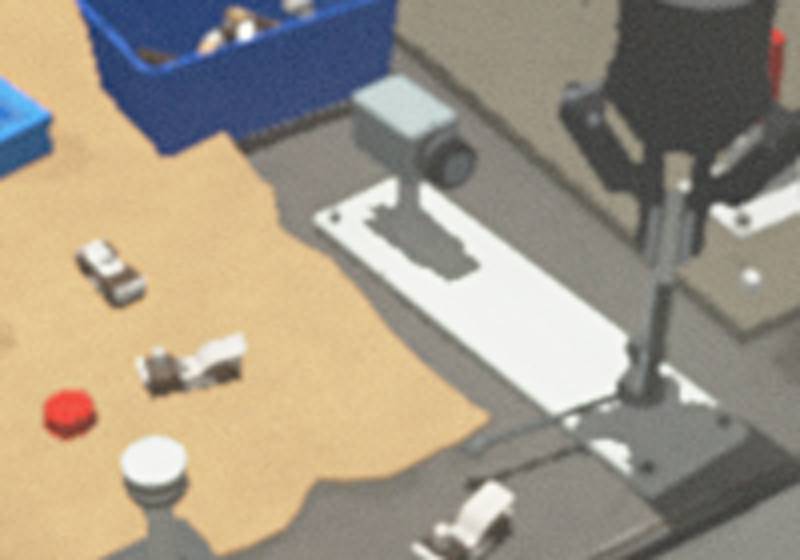

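View pics/top14.png

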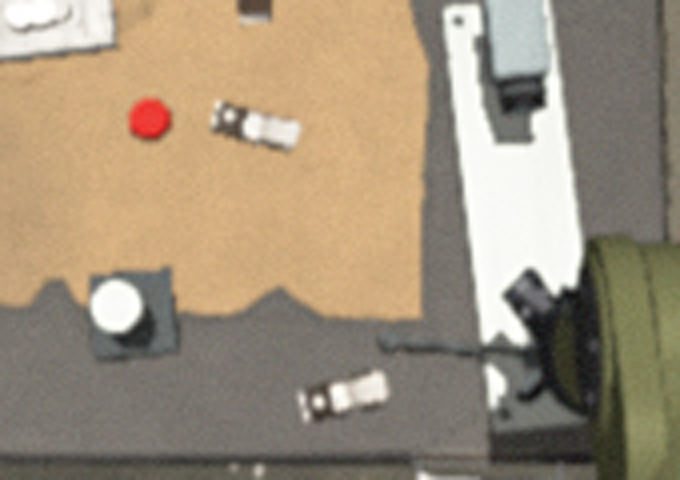

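```bash
python3 - <<'E'
from tab import *
zp=.016
T=onplane("top",np.array([[380,343],[440,347],[490,350],[535,351]])/4+[230,160],zp); print("top ptr",T)
S=onplane("scene",np.array([[468,447],[540,424],[615,396]])/4+[240,130],zp); print("scene ptr",S)
for n,P in (("top",T),("scene",S)):
    d=P[0]-P[-1]; print(n,"dir",np.arctan2(d[1],d[0]),"tip from axis",np.arctan2(P[0,1]-axis[1],P[0,0]-axis[0]),np.linalg.norm(P[0,:2]-axis))
F=onplane("top",np.array([[92,277],[172,270],[178,350],[97,358]])/4+[230,160],.014); print("foot",F.mean(0))
H=[onplane("top",np.array([[117,306]])/4+[230,160],.098),onplane("scene",np.array([[154,461]])/4+[240,130],.098)]; print("head",H)
for n,H_,P in (("top",H[0][0],T),("scene",H[1][0],S)):
    # perpendicular miss of pointer line at head
    d=P[0,:2]-P[-1,:2]; d/=np.linalg.norm(d); v=H_[:2]-P[0,:2]; print(n,"miss",d[0]*v[1]-d[1]*v[0], "bearing head from axis",np.arctan2(H_[1]-axis[1],H_[0]-axis[0]))
E
python3 - <<'E'
import cv2
a=cv2.imread("pics/top14.png"); cv2.imwrite("pics/t14z.png",cv2.resize(a[310:390,360:560],None,fx=4,fy=4,interpolation=cv2.INTER_CUBIC))
a=cv2.imread("pics/scene14.png"); cv2.imwrite("pics/s14z.png",cv2.resize(a[370:480,440:660],None,fx=3.5,fy=3.5,interpolation=cv2.INTER_CUBIC))
E
```

```text
top ptr [[ 0.4698  0.1048  0.016 ]
 [ 0.467   0.0624  0.016 ]
 [ 0.4649  0.027   0.016 ]
 [ 0.4642 -0.0048  0.016 ]]
scene ptr [[0.4827 0.0957 0.016 ]
 [0.4762 0.0511 0.016 ]
 [0.472  0.0014 0.016 ]]
top dir 1.5194005430624078 tip from axis 1.5020135189482289 0.11071669562434612
scene dir 1.4575028923793718 tip from axis 1.3712864412753016 0.10348283367188718
foot [0.4904 0.2778 0.014 ]
head [array([[0.4911, 0.2792, 0.098 ]]), array([[0.4908, 0.281 , 0.098 ]])]
top miss -0.01233636713789941 bearing head from axis 1.4695822711998874
scene miss 0.012864507163868619 bearing head from axis 1.471225582225943
```

View pics/t14z.png

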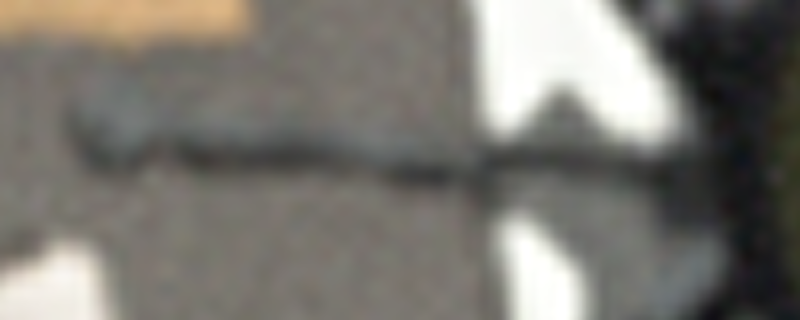

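View pics/s14z.png

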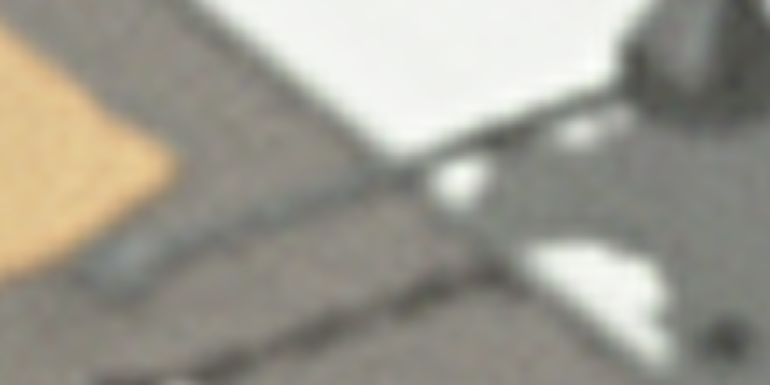

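Run:
```python
from tab import *
tp=lambda c:np.array(c)/4+[230,160]; sp=lambda c:np.array(c)/4+[240,130]
zt=lambda c:tp(np.array(c)/4+[360,310]); zs=lambda c:sp(np.array(c)/3.5+[440,370])
# top: blob centre & line points ; scene likewise (zoom coords)
t=zt([[105,125],[200,142],[300,148],[400,165],[480,158],[600,165]]); s=zs([[125,270],[200,245],[300,205],[400,173],[500,132],[600,93]])
for z in (.012,.016,.020,.024,.028):
    T=onplane("top",t,z); S=onplane("scene",s,z)
    fT=np.polyfit(T[:,1],T[:,0],1); fS=np.polyfit(S[:,1],S[:,0],1)
    print(z,T[0,:2],S[0,:2],"bear",np.pi/2-np.arctan(fT[0]),np.pi/2-np.arctan(fS[0]),"x at axis y",np.polyval(fT,axis[1]),np.polyval(fS,axis[1]),"x at head",np.polyval(fT,.281),np.polyval(fS,.281))
# rest pointer: t0b crop 4.6: tip (105,298), base (178,435); s0b crop 5: tip (245,350), base (415,415)
for z in (.016,.020,.024):
    T=onplane("top",np.array([[105,298],[178,435]])/4.6+[325,150],z);S=onplane("scene",np.array([[245,350],[415,415]])/5+[310,140],z)
    for P in (T,S): d=P[0]-P[1]; print("rest",z,P[0,:2],np.arctan2(d[1],d[0]),"tip from axis",np.arctan2(P[0,1]-axis[1],P[0,0]-axis[0]))
w,x,y,zz=robot.get_eef_rot();R=Ro.from_quat([x,y,zz,w]).as_matrix(); print("jaw yaw",np.arctan2(R[1,1],R[0,1]),.286+.504, R[:,0])
```

```text
0.012 [0.4712 0.1002] [0.4836 0.0898] bear 1.4936270451928213 1.4847059133868534 x at axis y 0.4618111408069658 0.4749840613148916 x at head 0.4839795964312643 0.4997273418277174
0.016 [0.471  0.1003] [0.4803 0.0922] bear 1.493627045192816 1.4847059133868565 x at axis y 0.4616728645019181 0.47155564486678336 x at head 0.4838413201262182 0.4962989253796081
0.02 [0.4709 0.1005] [0.4771 0.0945] bear 1.4936270451928138 1.4847059133868512 x at axis y 0.4615345881968706 0.4681272284186749 x at head 0.48370304382117135 0.49287050893150125
0.024 [0.4708 0.1006] [0.4739 0.0969] bear 1.4936270451928177 1.4847059133868534 x at axis y 0.46139631189182356 0.46469881197056634 x at head 0.48356476751612315 0.48944209248339204
0.028 [0.4706 0.1008] [0.4707 0.0992] bear 1.4936270451928138 1.4847059133868499 x at axis y 0.46125803558677575 0.46127039552245763 x at head 0.4834264912110765 0.4860136760352844
rest 0.016 [0.5578 0.0394] 0.48119294805166746 tip from axis 0.4406325111712196
rest 0.016 [0.5688 0.0316] 0.4744509170224096 tip from axis 0.33626508539163474
rest 0.02 [0.5573 0.0397] 0.4811929480516667 tip from axis 0.44545286116320265
rest 0.02 [0.5651 0.0342] 0.4744509170224097 tip from axis 0.3700620510217039
rest 0.024 [0.5569 0.0401] 0.48119294805166707 tip from axis 0.4502955727551188
rest 0.024 [0.5614 0.0369] 0.47445091702241043 tip from axis 0.40540677290536525
jaw yaw 0.7893066527054476 0.79 [-0.0011 -0.0004 -1.    ]
```

Run:
```python
from tab import *
p,q=tabpose(.494,.126); robot.movep(p,q); robot.dwell(.4); print(robot.get_contact_force(),robot.get_moment(),robot.get_time(),robot.get_gripper_width())
A=[];
for n,(u0,u1,v0,v1) in (("scene",(350,405,222,250)),("top",(320,372,237,258))):
    ims=[robot.grab_frame(n)[0].astype(float) for _ in range(6)]; im=np.mean(ims,0).astype(np.uint8)
    cv2.imwrite(f"pics/{n}15.png",im[:,:,::-1]); cv2.imwrite(f"pics/{n}15z.png",cv2.resize(im[v0:v1,u0:u1,::-1],None,fx=14,fy=14,interpolation=cv2.INTER_CUBIC))
```

```text
[-5.7237 -1.3063  7.4022] [-0.1971  0.9303 -0.0842] 20.6833 0.009181759598793958
```

View pics/scene15z.png

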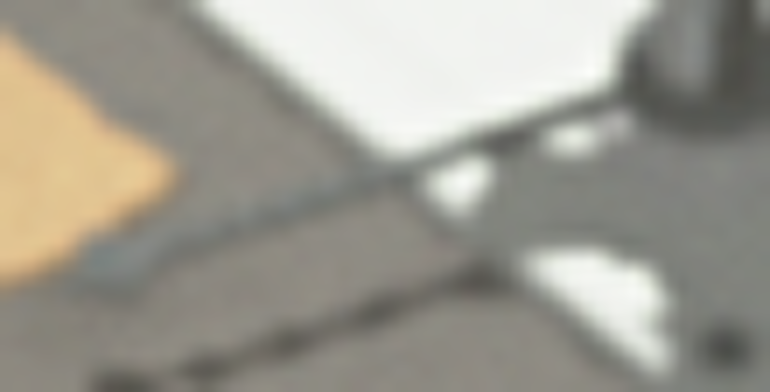

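View pics/top15z.png

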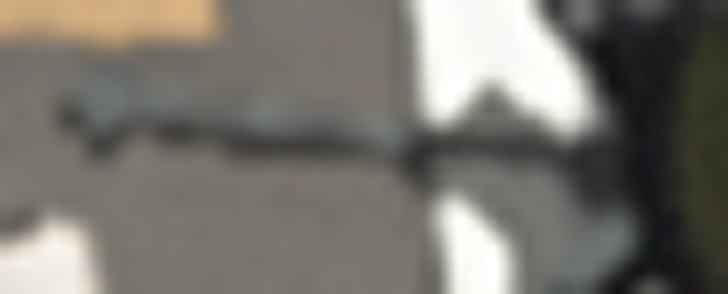

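View pics/scene15.png

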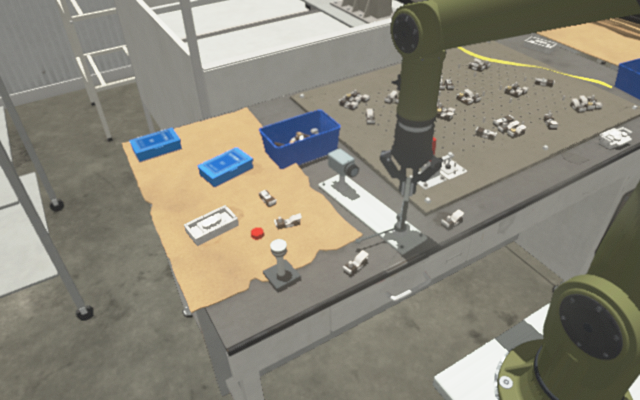

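Run:
```python
from tab import *
t=np.array([[92,105],[200,122],[300,135],[400,146],[480,148],[550,153]])/14+[320,237]; s=np.array([[110,267],[200,237],[300,205],[400,170],[500,133],[600,100]])/14+[350,222]
z=.028
for n,q in (("top",t),("scene",s)):
    T=onplane(n,q,z); f=np.polyfit(T[:,1],T[:,0],1); tip=T[0]
    print(n,tip,"bear",np.pi/2-np.arctan(f[0]),"axis x",np.polyval(f,axis[1]),"x at head",np.polyval(f,.2805),"tip->head bearing",np.arctan2(.2805-tip[1],.491-tip[0]),"axis->tip",np.arctan2(tip[1]-axis[1],tip[0]-axis[0]))
for n,c,r in (("top",(258,236),12),("scene",(279,246),13)):
    d=robot.grab_frame(n)[1]; P,px=cloud(n,d,c[0]-r,c[0]+r,c[1]-r,c[1]+r); m=(P[:,2]>.088)&(P[:,2]<.112); print(n,P[m].mean(0), onplane(n,[px[m].mean(0)],.096))
```

```text
top [0.4729 0.1007 0.028 ] bear 1.4682501483628818 axis x 0.4610585829029171 x at head 0.4905106080202515 tip->head bearing 1.4704391177881386 axis->tip 1.4706163124963045
scene [0.4737 0.0999 0.028 ] bear 1.4531402434242056 axis x 0.46101143281758766 x at head 0.4948408478051661 tip->head bearing 1.475414417956191 axis->tip 1.4621263114777763
top [0.4929 0.2815 0.0979] [[0.493  0.2818 0.096 ]]
scene [0.49   0.2815 0.0969] [[0.4908 0.2812 0.096 ]]
```

Run:
```python
from rig import robot
print(robot.get_time(),robot.get_gripper_width(),robot.get_joint_vel()); robot.job_done()
```

```text
21.3833 0.009305429953386395 [ 0.00149533  0.00093896  0.0001052  -0.00069843 -0.00037866 -0.00010197
 -0.00123673]
the job is handed in; nothing more can be done
```

The target stands upright and released on its foot at about (0.491, 0.281), close to where its foot lay. The gripper is holding the mirror tab with the mirror turned about 0.494 rad, and I handed the job in at 21.4 s.

**Target:** The stem was not upright once the arm had lifted and turned it. It leaned 25 to 30° when I set the foot's edge down. I levered it part of the way up on that edge and let go, and it settled flat. Pictures from both cameras confirm it is standing.

**Mirror:**
- **Aim:** In the last measurement the pointer's line passes the head axis by about 2 mm in the top camera and 4 mm in the scene camera, against a head radius of 16 mm.
- **Disagreement:** The two cameras differ by about 0.015 rad on the pointer's bearing. The base plate's edges had suggested about 0.504 rad, which I corrected to 0.494 using the pointer itself.
- **Grip:** The tab was still held at handover, with a gripper reading of 9.3 mm and a wrist force under 10 N.

**Other objects:** The bystanders look unmoved in the pictures, but I did not measure them. The highest force I read was about 11 N, well below the limits. I only sampled the force between moves.

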